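# Rebuild the plate stack of a kitchen mill

## Task

Put the two steel plates back on the mill's splined drive hub: the thick plate first, fully home on the collar, then the thin plate flat on top of it with its lug on the opposite side from the thick plate's lug, so that the mill runs balanced. Go gently: turn each plate under light pressure until its teeth find the splines, never force it down. Let go of both and leave the other kitchen things where they are.

Things in the scene. Friction and masses are not known exactly. Their poses are not given: they have to be found in the camera images.
- mill: Fixed kitchen mill, hopper off: white housing 160 x 160 mm, top 60 mm above the counter. Origin on the counter under its centre, z up, x and y along its sides. From its centre rise a collar (42 mm across, 60 to 85 high) and on it the steel drive hub; both float on one upright spring (2.5 N/mm, 14 mm of give). The hub stands at any angle about z, NOT told by any pose: feel or look. Forces on the mill stay below 30 N.
- hub_seat (a point): On the hub's axis at the collar's top (85 mm high), where the first plate's underside ends up. Axes: the mill's; it moves down with the spring, does not turn. The hub turns only stiffly (0.12 N m), more than the rub of a lightly pressed plate, but follows a gripped plate once their teeth mesh.
- rib_top (a point): On the hub's axis at the top of its splines (113 mm high): a cross of four ribs 7 mm wide, 29.6 mm over opposite ribs, from 85 mm up. A plate rests on them until its teeth lie between the ribs (within about 6 degrees, every 90 degrees of turn; the lug then points along a rib), then sinks 28 mm to the collar.
- hub_top (a point): On the hub's axis at the top of its pilot nose (127 mm high). The nose is the smooth round core above the ribs, 18 mm across, tapering to 10 mm over its last 8 mm. A plate's teeth pass over it with about 1.3 mm play all round. Axes: the mill's.
- thick_plate: Loose steel mill plate, flat on the counter: eight-sided ring 60 mm across flats, 14 thick, slanting dark grooves on its face, 260 g. Origin: centre of its underside, z up (keep this side up). One lug sticks out along +x to 46 mm. Bore 32 mm with four inward teeth (7.4 wide, opposite tips 20.6 apart) at 45, 135, 225, 315 degrees from +x. Its flats at +y and -y stay free on counter and mill: grasp them from above.
- thin_plate: Loose steel mill plate, flat on the counter: eight-sided ring 66 mm across flats, 9 thick, a ring of eight dark round holes on its face, 200 g. Origin: centre of its underside, z up (keep this side up). One lug sticks out along +x to 46 mm. Bore 32 mm with four inward teeth (7.4 wide, opposite tips 20.6 apart) at 45, 135, 225, 315 degrees from +x. Its flats at +y and -y stay free on counter and mill: grasp them from above.
- thick_plate_lug (a point): Middle of the thick plate's lug, 40 mm from the plate's axis along its +x.
- thin_plate_lug (a point): Middle of the thin plate's lug, 40 mm from the plate's axis along its +x.
- gasket: Bystander, not to be disturbed: a black rubber ring lying flat, 60 across, 8 high (mm).
- spoon: Bystander, not to be disturbed: a spoon lying on the counter.
- spatula: Bystander, not to be disturbed: a spatula lying on the counter.
- jar: Bystander, not to be disturbed: a closed amber glass jar, 80 across, 110 high (mm).
- mug: Bystander, not to be disturbed: a white mug, 80 across, 90 high (mm).
- bowl: Bystander, not to be disturbed: a steel bowl, 120 across, 60 high (mm).
- can: Bystander, not to be disturbed: a food can, 74 across, 100 high (mm).

How it is judged (in metres and radians):
On the way:
1. the thick plate is fully home on the collar, the thin plate not yet on the hub (horizontal distance between thick_plate and hub_seat below 0.003 m and z of thick_plate in the frame of hub_seat between -0.003 and 0.003 m and angle between thick_plate's own z axis and vertical below 0.08 rad and distance between thin_plate and hub_seat above 0.045 m), for 0.2 s.
At the end, for the whole second after the job is handed in: Both plates lie level and at rest on the hub, centred within 3 mm: the thick one's underside on the collar and the thin one's underside 14 mm above it (each within 3 mm), the two lugs on opposite sides (lug points more than 76 mm apart), both released (horizontal distance between each of thick_plate, thin_plate and hub_seat below 0.003 m and z of thick_plate in the frame of hub_seat between -0.003 and 0.003 m and angle between each of thick_plate, thin_plate's own z axis and vertical below 0.08 rad and z of thin_plate in the frame of hub_seat between 0.011 and 0.017 m and horizontal distance between thick_plate_lug and thin_plate_lug above 0.076 m and linear speed of each of thick_plate, thin_plate below 0.02 m/s); the robot touches nothing.
It fails at once if contact force on the mill or its hub above 30 N (contact force between mill and anything else above 30 N).
It fails at once if a bystander moved more than 30 mm (distance of any of gasket, spoon, spatula, jar, mug, bowl, can from where it was at the start of the episode above 0.03 m).
It also fails if it takes over 72 s, if anything falls off the work surface, if the arm or the gripper's body presses on something with over 40 N, if the wrist force passes 120 N, or if a joint passes its speed limit or range.

## Robot

A 6-joint arm with a two-finger parallel gripper is mounted at the origin on the work surface. World frame = base frame: x ahead of the robot, y to its left, z up, the work surface at z = 0. Lengths are in mm, angles in rad, forces in N, time in s.
With the tool pointing down it reaches from about 350 to 775 mm from the base axis. Payload 7.3 kg.
Tool frame: the origin (TCP) lies on the centre line of the jaws, within the pads' length; the fingertips stand 22 mm ahead of it and the grasp point (between the pads) lies 3 mm ahead of it; x points along the fingers, z is the direction in which the jaws open and shut, and the axes are right-handed (so a half turn about x gives the same grasp; the last joint's range is limited). The gripper opens to 92 mm and grips with 3 to 60 N. Pads are 19 mm wide; open, the fingers measure 130 mm over their backs; the gripper's body (75 mm by 190 mm) begins 47 mm behind the grasp point.
Start: joints at [-1.469, 0.342, 1.524, -0, 1.275, -0.146], TCP at [128.789, -508.976, 248.741] pointing down, gripper open.
Joint ranges: [-2.53, 2.53], [-0.77, 2.02], [0.04, 2.7], [-1, 4.14], [0.28, 2.66], [-3.11, 3.11]. Speed limits (rad/s): [2.57, 2.57, 3.14, 3.14, 3.14, 3.14].

## Interface

Orientations are given as [roll, pitch, yaw] about the fixed x, y, z axes, in that order (R = Rz(yaw) Ry(pitch) Rx(roll)).
In Python, from plant import readout, imaging, bot gives the robot as it stands.
- The arm moves only by the tool arm_command, never from a script. Its argument "plan" is a list of rows, each an object of numbers: "tx", "ty", "tz": the shift along the tool's x, y, z in cm; "wx", "wy", "wz": the turn, a rotation vector about the tool's x, y, z in rad; "jaw": the opening, from -1 (shut) to 1 (fully open). In form: [{"tx": .., "ty": .., "tz": .., "wx": .., "wy": .., "wz": .., "jaw": ..}, ...]. A call has 1 to 20 rows; each row shifts and turns the commanded pose from where the row before left it, along the tool's axes as they then stand; what a row does not reach is not made up. A row lasts 1/10 s, in which the tool goes at most 50 mm and 8.59 degrees, less where a joint would pass 70% of its speed; a pose out of reach is approached as far as the arm can. A call with a gripper value outside its range is refused whole. The fingers move at their own pace and stop on an object; the grip force is fixed at half the most. Time passes only in rows, so rows that do not move let the fingers close. It gives the time, the measured TCP pose, the force and the opening at its end, in the units of the state.
- readout.get_obs(): the state, without advancing time (a new reading comes with each control period).
- imaging.capture(name): name is "side" or "top"; returns the picture (384x512x3 uint8, blue, green, red); there is no depth.
- imaging.get_calibration(name): a dict with "fx", "fy", "cx", "cy" (pixels), "dist" ([k1, k2, p1, p2, k3] as OpenCV has them; the pictures are not rectified), "position" and "rotation" of the camera in the world. Camera axes: x right, y up, looking along -z (the intrinsics and any distortion apply to the point x, -y, -z); pixel columns grow to the right and rows downward; lengths in mm; the calibration is good to about 2 mm. A picture is of the moment at which its call begins. get_calibration takes no time and is no camera call.
- bot.close_job(): hands the job in, once; it reports no verdict.
The state is a dict: "time": time; "joint_positions": joint angles; "dq": joint speeds; "tau": joint torques, N m; "tool_pos": TCP position; "tcp_rot": TCP orientation; "contact_force": force on the tool from outside, world axes, zero at the start; "moment": the same for the moment, N m; "grip_width": finger opening in mm.
Only numpy, scipy, OpenCV 4.12 (cv2) and the standard library are available. Lean on these libraries where they do the work, as an engineer would, in place of code of your own. Each camera call takes 0.05 s, during which the arm holds its last target.

## Working session

There is one attempt and no reset: what is moved stays moved. The work goes in short steps, Python scripts to look and compute and a tool call to move; the robot and the scene stay as the last step left them, time stands still between calls to the robot, and variables do not carry over. Pictures are saved under pics/ and viewed, and the job is handed in when it is done.

Besides the shell and the picture viewer there is one more tool, called after "Emit:" by a JSON object that holds its "op" and its "data", one argument or row to a line. arm_command: Moves the arm, as the interface text tells. Its arguments: {"type":"object","properties":{"plan":{"type":"array"}},"required":["plan"]}

```bash
ls; mkdir -p pics
python3 - <<'E'
from plant import readout, imaging, bot
import cv2
for n in("top","side"):
    im=imaging.capture(n); cv2.imwrite(f"pics/{n}0.png",im)
    print(imaging.get_calibration(n))
print(readout.get_obs())
E
```

```text
pics
{'fx': 448.4025980609763, 'fy': 448.4025980609763, 'cx': 253.05308517552245, 'cy': 196.5351316717414, 'dist': array([0.03446348, 0.        , 0.        , 0.        , 0.        ]), 'position': array([ 329.04094108,  -29.56700986, 1149.42701142]), 'rotation': array([ 0.23115957,  0.00665611, -1.57929622])}
{'fx': 437.15507381999515, 'fy': 437.15507381999515, 'cx': 254.20514801314306, 'cy': 191.08234125728782, 'dist': array([-0.02043549,  0.        ,  0.        ,  0.        ,  0.        ]), 'position': array([ 476.66835434, -716.08938168,  835.93099958]), 'rotation': array([ 0.77733968, -0.00619088, -0.14324528])}
{'time': 0.1, 'joint_positions': array([-1.46899358e+00,  3.42686509e-01,  1.52488723e+00, -1.02927743e-07,
        1.27540377e+00, -1.46033654e-01]), 'dq': array([-0.00244836,  0.00073653, -0.00226137,  0.00019581,  0.00051347,
       -0.00225927]), 'tau': array([ 1.37299503e-03, -4.32005739e+01, -2.44692993e+01,  7.18665076e-02,
        5.25779079e-02, -5.07903155e-05]), 'tool_pos': array([ 128.75791781, -508.63763803,  248.10903062]), 'tcp_rot': array([2.99563007, 1.56941147, 1.67267017]), 'contact_force': array([-0.09789522,  0.064831  , -0.13828636]), 'moment': array([ 0.03815904, -0.00786565, -0.03940687]), 'grip_width': 92.07593670487165}
```

View pics/top0.png

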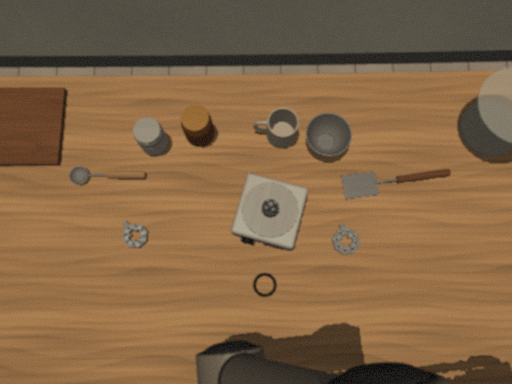

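View pics/side0.png

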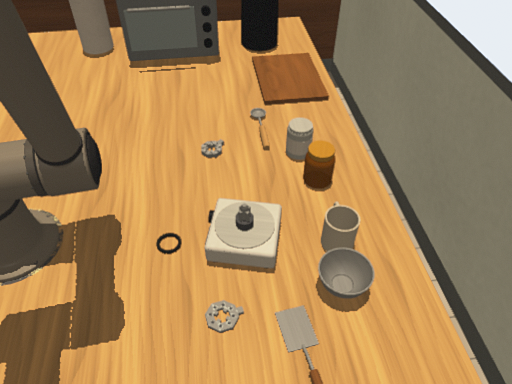

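The top view shows plates at about (135,236) and (345,241), the mill at (270,210) and the gasket at (264,285). I'll enlarge these areas.

```bash
cat > h.py <<'E'
import numpy as np, cv2
from plant import readout, imaging, bot
from scipy.spatial.transform import Rotation as R
def cal(n):
    c=imaging.get_calibration(n)
    K=np.array([[c['fx'],0,c['cx']],[0,c['fy'],c['cy']],[0,0,1.]])
    return K,np.array(c['dist']),np.array(c['position']),R.from_euler('xyz',c['rotation']).as_matrix()
def proj(n,P):
    K,d,p,Rm=cal(n); q=(np.atleast_2d(P)-p)@Rm; q=q*[1,-1,-1]
    return cv2.projectPoints(q.reshape(-1,1,3),np.zeros(3),np.zeros(3),K,d)[0].reshape(-1,2)
def back(n,uv,z):
    K,d,p,Rm=cal(n); u=cv2.undistortPoints(np.array(uv,float).reshape(-1,1,2),K,d).reshape(-1,2)
    r=np.c_[u[:,0],-u[:,1],-np.ones(len(u))]@Rm.T
    return p+r*((z-p[2])/r[:,2])[:,None]
def crop(im,u,v,w,h,s,name):
    c=im[v:v+h,u:u+w]; c=cv2.resize(c,None,fx=s,fy=s,interpolation=cv2.INTER_CUBIC); cv2.imwrite(name,c); return c
E
python3 - <<'E'
from h import *
t=cv2.imread('pics/top0.png');s=cv2.imread('pics/side0.png')
def tile(im,boxes,name):
    cv2.imwrite(name,np.hstack([cv2.resize(im[v:v+40,u:u+40],(400,400),interpolation=cv2.INTER_CUBIC) for u,v in boxes]))
tile(t,[(115,216),(325,221)],'pics/a.png')
tile(s,[(192,129),(203,297)],'pics/b.png')
crop(t,225,165,90,90,6,'pics/c.png'); crop(s,200,190,90,90,6,'pics/d.png')
for n,l in (('top',[(135,236),(345,241),(270,208)]),('side',[(212,149),(223,317),(244,211)])):
    print(back(n,l[:2],10),back(n,l[2:],127))
E
```

```text
[[ 496.71787698  278.29292273   10.        ]
 [ 478.76576274 -257.10098342   10.        ]] [[541.9282959  -64.02107116 127.        ]]
[[ 500.0575999   275.49999092   10.        ]
 [ 481.71524303 -265.03107939   10.        ]] [[549.90345152 -83.43056657 127.        ]]
```

View pics/a.png

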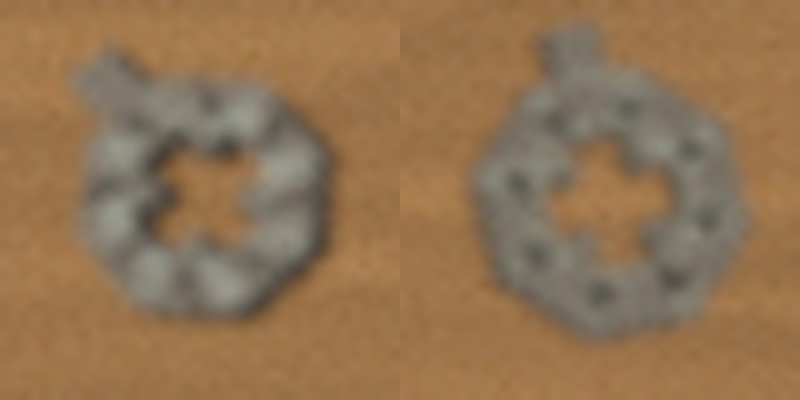

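View pics/b.png

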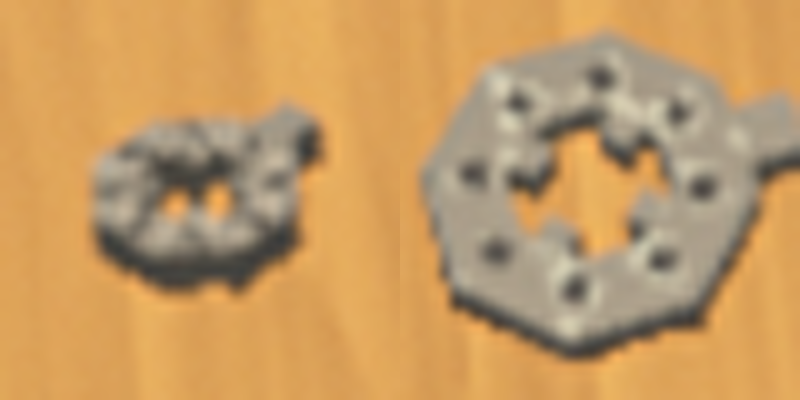

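View pics/c.png

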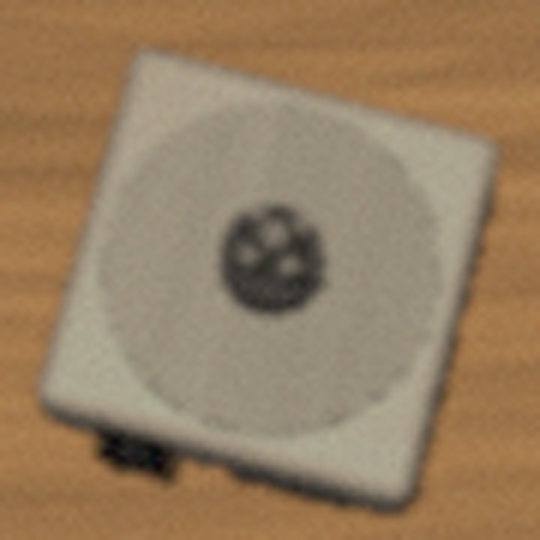

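View pics/d.png

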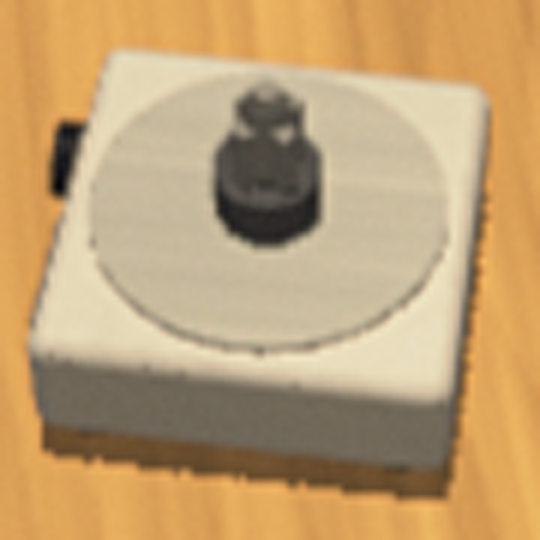

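```bash
cat > fit.py <<'E'
from h import *
from scipy.optimize import minimize
S=8
def octo(a):
    k=np.deg2rad(22.5+45*np.arange(8)); r=a/np.cos(np.pi/8); return np.c_[r*np.cos(k),r*np.sin(k)]
def place(P,x,y,yaw,z):
    c,s=np.cos(yaw),np.sin(yaw); return np.c_[x+c*P[:,0]-s*P[:,1],y+s*P[:,0]+c*P[:,1],np.full(len(P),z)]
def lug(w): return np.array([[20,-w],[46,-w],[46,w],[20,w]],float)
def bore():
    # bore with teeth
    t=np.deg2rad(np.arange(0,360,1.)); r=np.full(len(t),16.)
    for c in (45,135,225,315):
        d=(t-np.deg2rad(c)+np.pi)%(2*np.pi)-np.pi
        x=np.cos(d)*16; y=np.abs(np.sin(d)*16)
        m=(np.abs(d)<.6); 
        # tooth: |lateral|<3.7, radial>10.3
        for i in np.where(m)[0]:
            if abs(np.tan(d[i]))*10.3<3.7: r[i]=10.3/np.cos(d[i])
            elif 3.7/abs(np.sin(d[i]))<16: r[i]=3.7/abs(np.sin(d[i]))
    return np.c_[r*np.cos(t),r*np.sin(t)]
def hull(p): return cv2.convexHull(p.astype(np.float32))[:,0]
def fill(shape,box,polys,holes=()):
    u,v,w,h=box; m=np.zeros((h*S,w*S),np.uint8)
    f=lambda p:np.round(((p-[u-.5,v-.5])*S-.5)*16).astype(np.int32)
    for p in polys: cv2.fillPoly(m,[f(p)],255,shift=4)
    for hs in holes:
        k=np.full_like(m,255)
        for p in hs:
            q=np.zeros_like(m); cv2.fillPoly(q,[f(p)],255,shift=4); k&=q
        m[k>0]=0
    return cv2.resize(m,(w,h),interpolation=cv2.INTER_AREA)/255.
def plate(n,x,y,yaw,a,T,z0,box,w=6,withhole=True):
    P=lambda Q,z:proj(n,place(Q,x,y,yaw,z))
    polys=[hull(np.r_[P(Q,z0),P(Q,z0+T)]) for Q in (octo(a),lug(w))]
    hs=[(P(bore(),z0),P(bore(),z0+T))] if withhole else []
    return fill(None,box,polys,hs)
def mill(n,x,y,yaw,box):
    Q=np.array([[-80,-80],[80,-80],[80,80],[-80,80]],float)
    return fill(None,box,[hull(np.r_[proj(n,place(Q,x,y,yaw,0)),proj(n,place(Q,x,y,yaw,60))])])
def softmask(im,box,lo,hi):
    u,v,w,h=box; c=im[v:v+h,u:u+w].astype(float)
    sat=(c[...,2]-c[...,0])/(c.max(2)+1)
    return np.clip((hi-sat)/(hi-lo),0,1),sat
E
python3 - <<'E'
from fit import *
I={n:cv2.imread(f'pics/{n}0.png') for n in('top','side')}
J=[('thick',30,14,dict(top=(115,214,40,44),side=(194,129,40,40)),(498,277,.7)),
   ('thin',33,9,dict(top=(323,218,46,44),side=(198,292,52,48)),(480,-261,.1))]
for nm,a,T,bx,g in J:
  for n in('top','side'):
    M,sat=softmask(I[n],bx[n],.2,.45)
    if 1: print(nm,n,np.percentile(sat,[1,10,25,50,75]).round(2))
    best=None
    for y0 in np.arange(-.6,1.6,.3):
      f=lambda p:((plate(n,p[0],p[1],p[2],a,T,0,bx[n],p[3])-M)**2).sum()
      r=minimize(f,[g[0],g[1],y0,6],method='Nelder-Mead',options=dict(initial_simplex=np.array([[g[0],g[1],y0,6]]+[[g[0]+d[0],g[1]+d[1],y0+d[2],6+d[3]] for d in ((4,0,0,0),(0,4,0,0),(0,0,.15,0),(0,0,0,1.5))]),maxiter=150))
      if best is None or r.fun<best.fun: best=r
    print(nm,n,best.x.round(3),best.fun)
for n,b in(('top',(225,165,90,90)),('side',(200,190,90,95))):
    M,sat=softmask(I[n],b,.2,.45)
    f=lambda p:((mill(n,p[0],p[1],p[2],b)-M)**2).sum()
    best=None
    for y0 in (-.3,0,.3):
      r=minimize(f,[530,-70,y0],method='Nelder-Mead',options=dict(initial_simplex=[[530,-70,y0],[540,-70,y0],[530,-60,y0],[530,-70,y0+.15]]))
      if best is None or r.fun<best.fun: best=r
    print('mill',n,best.x.round(3),best.fun, 'nose px',proj(n,[[*best.x[:2],z] for z in (85,113,127)]).round(1).tolist())
E
```

```text
thick top [0.09 0.14 0.35 0.52 0.53]Traceback (most recent call last):
  File "<stdin>", line 12, in <module>
    res = _minimize_neldermead(fun, x0, args, callback, bounds=bounds,
                               **options)
    fsim[j] = func(sim[j])
              ~~~~^^^^^^^^
    fx = function(np.copy(x), *(wrapper_args + args))
  File "<stdin>", line 11, in <lambda>
  File "fit.py", line 34, in plate
    polys=[hull(np.r_[P(Q,z0),P(Q,z0+T)]) for Q in (octo(a),lug(w))]
                              ~^^^^^^^^
  File "fit.py", line 33, in <lambda>
    P=lambda Q,z:proj(n,place(Q,x,y,yaw,z))
                 ~~~~^^^^^^^^^^^^^^^^^^^^^^
  File "h.py", line 9, in proj
    K,d,p,Rm=cal(n); q=(np.atleast_2d(P)-p)@Rm; q=q*[1,-1,-1]
             ~~~^^^
  File "h.py", line 5, in cal
    c=imaging.get_calibration(n)
ValueError: time passes only in moves, steps and waits
```

Cache the calibration.

```bash
sed -i 's/^def cal(n):/import functools\n@functools.lru_cache(None)\ndef cal(n):/' h.py
cat > f1.py <<'E'
from fit import *
I={n:cv2.imread(f'pics/{n}0.png') for n in('top','side')}
J=[('thick',30,14,dict(top=(115,214,40,44),side=(194,129,40,40)),(498,277,.7)),
   ('thin',33,9,dict(top=(323,218,46,44),side=(198,292,52,48)),(480,-261,.1))]
for nm,a,T,bx,g in J:
  for n in('top','side'):
    M,sat=softmask(I[n],bx[n],.2,.45)
    best=None
    for y0 in np.arange(-.6,1.6,.3):
      f=lambda p:((plate(n,p[0],p[1],p[2],a,T,0,bx[n],p[3])-M)**2).sum()
      r=minimize(f,[g[0],g[1],y0,6],method='Nelder-Mead',options=dict(initial_simplex=np.array([[g[0],g[1],y0,6]]+[[g[0]+d[0],g[1]+d[1],y0+d[2],6+d[3]] for d in ((4,0,0,0),(0,4,0,0),(0,0,.15,0),(0,0,0,1.5))]),maxiter=150))
      if best is None or r.fun<best.fun: best=r
    print(nm,n,best.x.round(3),best.fun)
for n,b in(('top',(225,165,90,90)),('side',(200,190,90,95))):
    M,sat=softmask(I[n],b,.2,.45)
    f=lambda p:((mill(n,p[0],p[1],p[2],b)-M)**2).sum()
    best=None
    for y0 in (-.3,0,.3):
      r=minimize(f,[530,-70,y0],method='Nelder-Mead',options=dict(initial_simplex=[[530,-70,y0],[540,-70,y0],[530,-60,y0],[530,-70,y0+.15]]))
      if best is None or r.fun<best.fun: best=r
    print('mill',n,best.x.round(3),best.fun, 'nose px',proj(n,[[*best.x[:2],z] for z in (85,113,127)]).round(1).tolist())
E
python3 f1.py
```

```text
thick top [499.4   279.311   0.731   5.689] 34.40229564027845
thick side [498.735 281.799   0.733  -3.212] 26.27479992254846
thin top [ 4.80375e+02 -2.59635e+02  1.85000e-01  5.58800e+00] 41.79952155666706
thin side [ 4.7881e+02 -2.5841e+02  1.8500e-01  4.6910e+00] 69.750898991681
mill top [ 5.52203e+02 -6.52830e+01 -2.83000e-01] 124.59651828798744 nose px [[269.9, 207.4], [270.3, 204.9], [270.5, 203.7]]
mill side [ 5.53952e+02 -5.57460e+01 -2.69000e-01] 338.03909765200956 nose px [[244.4, 214.2], [244.3, 205.9], [244.2, 201.6]]
```

Run:
```python
from h import *
t=cv2.imread('pics/top0.png');s=cv2.imread('pics/side0.png')
def up(im,u,v,w,h,k): return cv2.resize(im[v:v+h,u:u+w],None,fx=k,fy=k,interpolation=cv2.INTER_CUBIC)
cv2.imwrite('pics/e.png',np.hstack([up(t,256,192,28,30,14),up(s,230,200,28,30,14)]))
# overlay candidate mill corners
q=np.array([[-80,-80],[80,-80],[80,80],[-80,80]],float)
out=[]
for n,im,u,v in(('top',t,225,165),('side',s,200,190)):
    c=up(im,u,v,66 if 0 else 92,95,4)
    for (x,y,a,col) in ((551,-65,-.28,(0,0,255)),(546,-63,-.28,(255,0,0))):
        R2=np.array([[np.cos(a),-np.sin(a)],[np.sin(a),np.cos(a)]])
        P=np.c_[q@R2.T+[x,y],np.full(4,60)]
        cv2.polylines(c,[np.round((proj(n,P)-[u,v]+.5)*4).astype(int)],True,col,1)
        for z,r in((60,60),(85,21),(113,14.8),(127,5)):
            k=np.linspace(0,6.28,60);P=np.c_[x+r*np.cos(k),y+r*np.sin(k),np.full(60,z)]
            cv2.polylines(c,[np.round((proj(n,P)-[u,v]+.5)*4).astype(int)],True,col,1)
    out.append(c)
cv2.imwrite('pics/f.png',np.hstack(out))
```

```text
(no output)
```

View pics/e.png

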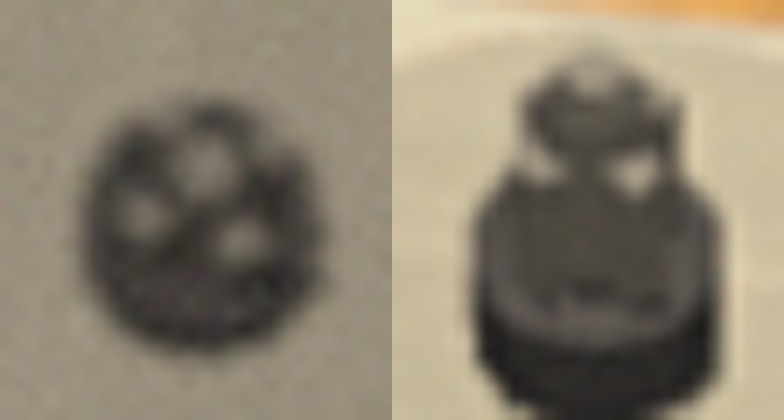

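View pics/f.png

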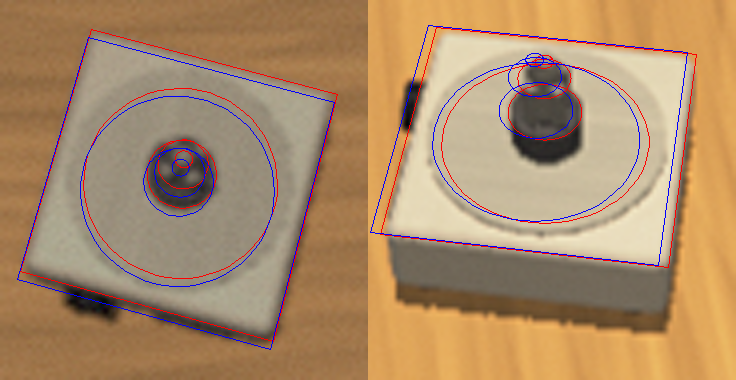

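```bash
cat >> h.py <<'E'
def tgt(x,y,z,jaw,verbose=True):
    """shift (tool axes, cm) and turn to reach x,y,z with tool z-axis yaw=jaw (rad), tool x straight down"""
    o=readout.get_obs(); A=R.from_euler('xyz',o['tcp_rot'])
    zx=np.array([np.cos(jaw),np.sin(jaw),0]); xx=np.array([0,0,-1.]); yy=np.cross(zx,xx)
    B=R.from_matrix(np.c_[xx,yy,zx]); rv=(A.inv()*B).as_rotvec()
    d=A.inv().apply(np.array([x,y,z])-o['tool_pos'])/10
    m=A.as_matrix()
    print('jawyaw now',round(np.arctan2(m[1,2],m[0,2]),4),'q6',o['joint_positions'][5].round(3),'q1',o['joint_positions'][0].round(3),'shift cm',d.round(3),'rotvec',rv.round(4))
E
python3 - <<'E'
from h import *
print(back('side',[(244.1,204.5)],127),back('top',[(270.3,203.3)],127))
for j in (.731+np.pi/2,.731-np.pi/2): tgt(499,280.5,100,j)
o=readout.get_obs(); print(R.from_euler('xyz',o['tcp_rot']).as_matrix().round(4))
E
```

```text
[[552.56154017 -64.34132709 127.        ]] [[553.11928169 -64.91355674 127.        ]]
jawyaw now -1.323 q6 -0.146 q1 -1.469 shift cm [ 14.914  55.248 -67.4  ] rotvec [ 2.6584e+00 -7.0000e-04  1.8000e-03]
jawyaw now -1.323 q6 -0.146 q1 -1.469 shift cm [ 14.914  55.248 -67.4  ] rotvec [-0.4832 -0.0013 -0.0005]
[[-1.000e-04  9.694e-01  2.453e-01]
 [ 1.400e-03  2.453e-01 -9.694e-01]
 [-1.000e+00  2.000e-04 -1.400e-03]]
```

Emit:
{"op": "arm_command", "data": {
  "plan": [
    {"ty": 3.25, "tz": -2.93, "jaw": 1},
    {"ty": 3.25, "tz": -2.93, "jaw": 1},
    {"ty": 3.25, "tz": -2.93, "jaw": 1},
    {"ty": 3.25, "tz": -2.93, "jaw": 1},
    {"ty": 3.25, "tz": -2.93, "jaw": 1},
    {"ty": 3.25, "tz": -2.93, "jaw": 1},
    {"ty": 3.25, "tz": -2.93, "jaw": 1},
    {"ty": 3.25, "tz": -2.93, "jaw": 1},
    {"ty": 3.25, "tz": -2.93, "jaw": 1},
    {"ty": 3.25, "tz": -2.93, "jaw": 1},
    {"ty": 3.25, "tz": -2.93, "jaw": 1},
    {"ty": 3.25, "tz": -2.93, "jaw": 1},
    {"ty": 3.25, "tz": -2.93, "jaw": 1},
    {"ty": 3.25, "tz": -2.93, "jaw": 1},
    {"ty": 1.5, "tz": -4.2, "tx": 1.5, "jaw": 1},
    {"ty": 1.5, "tz": -4.2, "tx": 1.5, "jaw": 1},
    {"ty": 1.5, "tz": -4.2, "tx": 1.5, "jaw": 1},
    {"ty": 1.5, "tz": -4.2, "tx": 1.5, "jaw": 1},
    {"ty": 1.5, "tz": -4.2, "tx": 1.5, "jaw": 1},
    {"ty": 1.5, "tz": -4.2, "tx": 1.5, "jaw": 1}
  ]
}}

```text
invalid input at $.plan[0]: expected keys tx, ty, tz, wx, wy, wz, jaw
```

Run:
```python
from h import *
tgt(499,280.5,60,.731-np.pi/2); print(readout.get_obs()['tool_pos'])
```

```text
jawyaw now -1.323 q6 -0.146 q1 -1.469 shift cm [ 18.914  55.247 -67.394] rotvec [-0.4832 -0.0013 -0.0005]
[ 128.75791781 -508.63763803  248.10903062]
```

All keys are needed.

Emit:
{"op": "arm_command", "data": {
  "plan": [
    {"tx": 0, "ty": 3.25, "tz": -2.93, "wx": 0, "wy": 0, "wz": 0, "jaw": 1},
    {"tx": 0, "ty": 3.25, "tz": -2.93, "wx": 0, "wy": 0, "wz": 0, "jaw": 1},
    {"tx": 0, "ty": 3.25, "tz": -2.93, "wx": 0, "wy": 0, "wz": 0, "jaw": 1},
    {"tx": 0, "ty": 3.25, "tz": -2.93, "wx": 0, "wy": 0, "wz": 0, "jaw": 1},
    {"tx": 0, "ty": 3.25, "tz": -2.93, "wx": 0, "wy": 0, "wz": 0, "jaw": 1},
    {"tx": 0, "ty": 3.25, "tz": -2.93, "wx": 0, "wy": 0, "wz": 0, "jaw": 1},
    {"tx": 0, "ty": 3.25, "tz": -2.93, "wx": 0, "wy": 0, "wz": 0, "jaw": 1},
    {"tx": 0, "ty": 3.25, "tz": -2.93, "wx": 0, "wy": 0, "wz": 0, "jaw": 1},
    {"tx": 0, "ty": 3.25, "tz": -2.93, "wx": 0, "wy": 0, "wz": 0, "jaw": 1},
    {"tx": 0, "ty": 3.25, "tz": -2.93, "wx": 0, "wy": 0, "wz": 0, "jaw": 1},
    {"tx": 0, "ty": 3.25, "tz": -2.93, "wx": 0, "wy": 0, "wz": 0, "jaw": 1},
    {"tx": 0, "ty": 3.25, "tz": -2.93, "wx": 0, "wy": 0, "wz": 0, "jaw": 1},
    {"tx": 0, "ty": 3.25, "tz": -2.93, "wx": 0, "wy": 0, "wz": 0, "jaw": 1},
    {"tx": 0, "ty": 3.25, "tz": -2.93, "wx": 0, "wy": 0, "wz": 0, "jaw": 1},
    {"tx": 1.5, "ty": 1.5, "tz": -4.2, "wx": 0, "wy": 0, "wz": 0, "jaw": 1},
    {"tx": 1.5, "ty": 1.5, "tz": -4.2, "wx": 0, "wy": 0, "wz": 0, "jaw": 1},
    {"tx": 1.5, "ty": 1.5, "tz": -4.2, "wx": 0, "wy": 0, "wz": 0, "jaw": 1},
    {"tx": 1.5, "ty": 1.5, "tz": -4.2, "wx": 0, "wy": 0, "wz": 0, "jaw": 1},
    {"tx": 1.5, "ty": 1.5, "tz": -4.2, "wx": 0, "wy": 0, "wz": 0, "jaw": 1},
    {"tx": 1.5, "ty": 1.5, "tz": -4.2, "wx": 0, "wy": 0, "wz": 0, "jaw": 1}
  ]
}}

```text
time: 2.1
tool_pos: [494.4, 268.5, 157.7]
tcp_rot: [-1.191, 1.57, -2.513]
contact_force: [1.5, 0.0, 0.5]
grip_width: 92.1
```

Run:
```python
from h import *
tgt(499,280.5,60,.731-np.pi/2); print(readout.get_obs()['tool_pos'])
```

```text
jawyaw now -1.3229 q6 1.684 q1 0.361 shift cm [ 9.768  0.749 -1.054] rotvec [-4.831e-01  1.000e-04  7.000e-04]
[494.38291318 268.49050749 157.69179067]
```

Emit:
{"op": "arm_command", "data": {
  "plan": [
    {"tx": 1.5, "ty": 0.75, "tz": -1.05, "wx": 0, "wy": 0, "wz": 0, "jaw": 1},
    {"tx": 1.5, "ty": 0, "tz": 0, "wx": -0.121, "wy": 0, "wz": 0, "jaw": 1},
    {"tx": 1.5, "ty": 0, "tz": 0, "wx": -0.121, "wy": 0, "wz": 0, "jaw": 1},
    {"tx": 1.5, "ty": 0, "tz": 0, "wx": -0.121, "wy": 0, "wz": 0, "jaw": 1},
    {"tx": 1.5, "ty": 0, "tz": 0, "wx": -0.12, "wy": 0, "wz": 0, "jaw": 1},
    {"tx": 1.5, "ty": 0, "tz": 0, "wx": 0, "wy": 0, "wz": 0, "jaw": 1}
  ]
}}

```text
time: 2.7
tool_pos: [499.1, 278.6, 67.6]
tcp_rot: [-1.853, 1.57, -2.69]
contact_force: [0.5, -0.1, -0.3]
grip_width: 92.2
```

Run:
```python
from h import *
tgt(499,280.5,24.5,.731-np.pi/2); print(readout.get_obs()['tool_pos'])
t=imaging.capture('top');s=imaging.capture('side')
cv2.imwrite('pics/g.png',np.hstack([cv2.resize(i,None,fx=5,fy=5,interpolation=cv2.INTER_CUBIC) for i in (t[190:280,95:175],s[90:180,170:250])]))
```

```text
jawyaw now -0.8365 q6 1.212 q1 0.375 shift cm [ 4.313  0.127 -0.145] rotvec [ 0.0033 -0.0003  0.001 ]
[499.06477456 278.59379112  67.62949208]
```

View pics/g.png

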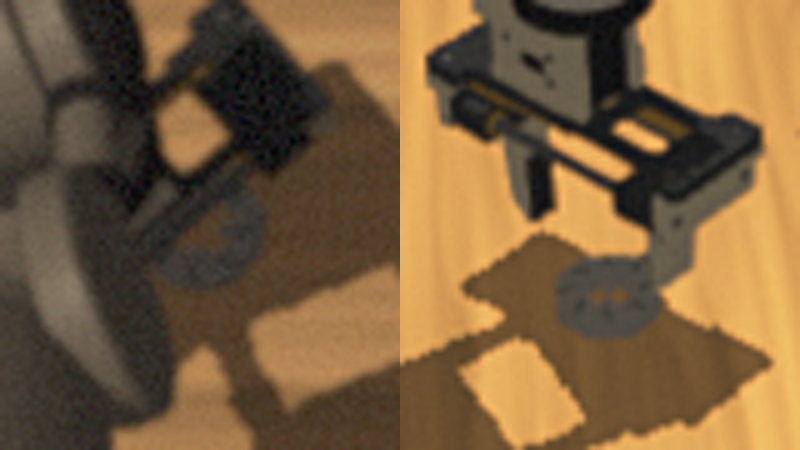

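The fingers straddle the plate, which sits at crop (605,298). Next I descend and close.

Emit:
{"op": "arm_command", "data": {
  "plan": [
    {"tx": 1.5, "ty": 0.13, "tz": -0.15, "wx": 0, "wy": 0, "wz": 0, "jaw": 1},
    {"tx": 1.5, "ty": 0, "tz": 0, "wx": 0, "wy": 0, "wz": 0, "jaw": 1},
    {"tx": 1.0, "ty": 0, "tz": 0, "wx": 0, "wy": 0, "wz": 0, "jaw": 1},
    {"tx": 0.3, "ty": 0, "tz": 0, "wx": 0, "wy": 0, "wz": 0, "jaw": 1},
    {"tx": 0, "ty": 0, "tz": 0, "wx": 0, "wy": 0, "wz": 0, "jaw": 0},
    {"tx": 0, "ty": 0, "tz": 0, "wx": 0, "wy": 0, "wz": 0, "jaw": -1},
    {"tx": 0, "ty": 0, "tz": 0, "wx": 0, "wy": 0, "wz": 0, "jaw": -1},
    {"tx": 0, "ty": 0, "tz": 0, "wx": 0, "wy": 0, "wz": 0, "jaw": -1},
    {"tx": 0, "ty": 0, "tz": 0, "wx": 0, "wy": 0, "wz": 0, "jaw": -1}
  ]
}}

```text
time: 3.7
tool_pos: [499.7, 280.7, 26.1]
tcp_rot: [0.966, 1.57, 0.126]
contact_force: [-0.1, -0.2, 1.9]
grip_width: 59.6
```

Run:
```python
from h import *
tgt(552.8,-64.6,180,28*np.pi/180-np.pi/2); o=readout.get_obs();print(o['tool_pos'],o['grip_width'],o['contact_force'])
```

```text
jawyaw now -0.8399 q6 1.218 q1 0.378 shift cm [-15.386 -19.082  29.263] rotvec [ 0.2422  0.0004 -0.0008]
[499.68792723 280.67919954  26.13167462] 59.59472613168245 [-0.097307   -0.21356337  1.90100401]
```

Emit:
{"op": "arm_command", "data": {
  "plan": [
    {"tx": -1.5, "ty": 0, "tz": 0, "wx": 0, "wy": 0, "wz": 0, "jaw": -1},
    {"tx": -3.5, "ty": 0, "tz": 0, "wx": 0, "wy": 0, "wz": 0, "jaw": -1},
    {"tx": -4, "ty": 0, "tz": 0, "wx": 0, "wy": 0, "wz": 0, "jaw": -1},
    {"tx": -4, "ty": 0, "tz": 0, "wx": 0, "wy": 0, "wz": 0, "jaw": -1},
    {"tx": -2.4, "ty": -1.28, "tz": 1.96, "wx": 0, "wy": 0, "wz": 0, "jaw": -1},
    {"tx": 0, "ty": -2, "tz": 3.1, "wx": 0, "wy": 0, "wz": 0, "jaw": -1},
    {"tx": 0, "ty": -2.5, "tz": 3.8, "wx": 0, "wy": 0, "wz": 0, "jaw": -1},
    {"tx": 0, "ty": -2.5, "tz": 3.8, "wx": 0, "wy": 0, "wz": 0, "jaw": -1},
    {"tx": 0, "ty": -2.5, "tz": 3.8, "wx": 0, "wy": 0, "wz": 0, "jaw": -1},
    {"tx": 0, "ty": -2.5, "tz": 3.8, "wx": 0, "wy": 0, "wz": 0, "jaw": -1},
    {"tx": 0, "ty": -2.5, "tz": 3.8, "wx": 0, "wy": 0, "wz": 0, "jaw": -1},
    {"tx": 0, "ty": -2.0, "tz": 3.1, "wx": 0, "wy": 0, "wz": 0, "jaw": -1},
    {"tx": 0, "ty": -1.3, "tz": 2.1, "wx": 0, "wy": 0, "wz": 0, "jaw": -1},
    {"tx": 0, "ty": 0, "tz": 0, "wx": 0.121, "wy": 0, "wz": 0, "jaw": -1},
    {"tx": 0, "ty": 0, "tz": 0, "wx": 0.121, "wy": 0, "wz": 0, "jaw": -1},
    {"tx": 0, "ty": 0, "tz": 0, "wx": 0, "wy": 0, "wz": 0, "jaw": -1}
  ]
}}

```text
time: 5.3
tool_pos: [552.2, -64.8, 179.2]
tcp_rot: [-2.28, 1.57, 2.919]
contact_force: [-0.3, 0.9, -2.4]
grip_width: 59.3
```

Run:
```python
from h import *
tgt(552.8,-64.6,180,28*np.pi/180-np.pi/2); o=readout.get_obs();print(o['tool_pos'],o['grip_width'],o['contact_force'])
t=imaging.capture('top');s=imaging.capture('side');cv2.imwrite('pics/s1.png',s);cv2.imwrite('pics/t1.png',t)
cv2.imwrite('pics/i.png',np.hstack([cv2.resize(i,None,fx=5,fy=5,interpolation=cv2.INTER_CUBIC) for i in (t[165:265,230:310],s[140:240,200:280])]))
```

```text
jawyaw now -1.0837 q6 0.829 q1 -0.255 shift cm [-0.078  0.064  0.009] rotvec [-0.0016 -0.0008  0.0009]
[552.19369775 -64.81382312 179.21834992] 59.261640356137484 [-0.25368136  0.90232391 -2.42661884]
```

View pics/i.png

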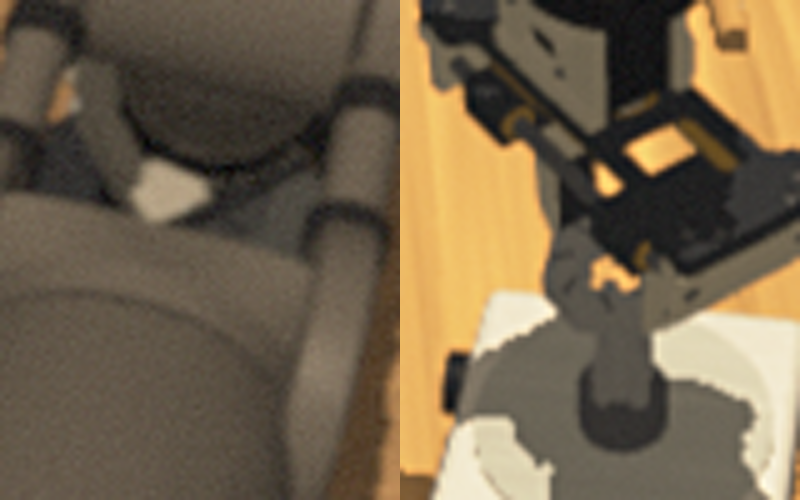

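```bash
cat > ov.py <<'E'
from fit import *
def ov(img,n,x,y,yaw,a,T,z0,box,k,out,w=6):
    im=cv2.imread(img);u,v,W,H=box
    c=cv2.resize(im[v:v+H,u:u+W],None,fx=k,fy=k,interpolation=cv2.INTER_CUBIC);o=c.copy()
    for z,col in((z0,(0,0,255)),(z0+T,(0,255,0))):
        for Q in(octo(a),lug(w),bore()):
            cv2.polylines(c,[np.round((proj(n,place(Q,x,y,yaw,z))-[u,v]+.5)*k).astype(int)],True,col,1)
    cv2.imwrite(out,np.hstack([o,c]))
E
python3 -c "
from ov import *
ov('pics/s1.png','side',552.2,-64.8,.487,30,14,153.1,(220,175,50,60),8,'pics/j.png')"
```

```text
(no output)
```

View pics/j.png

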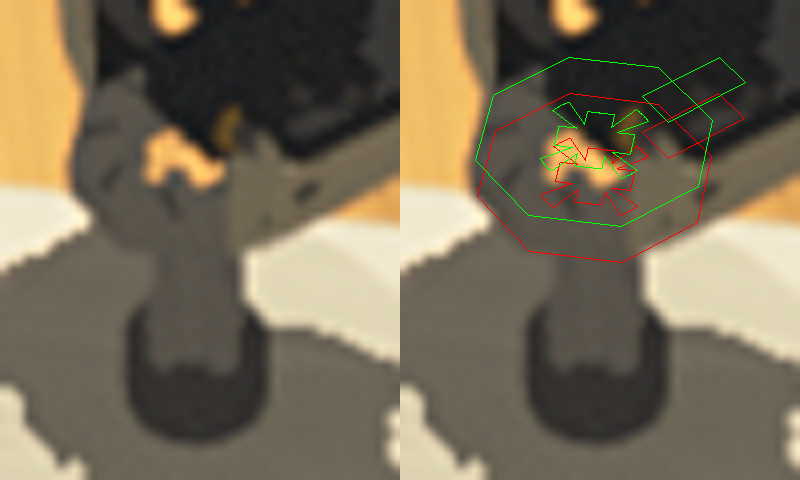

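Emit:
{"op": "arm_command", "data": {
  "plan": [
    {"tx": 0.8, "ty": 0.08, "tz": 0.06, "wx": 0, "wy": 0, "wz": 0, "jaw": -1},
    {"tx": 1.0, "ty": 0, "tz": 0, "wx": 0, "wy": 0, "wz": 0, "jaw": -1},
    {"tx": 0.7, "ty": 0, "tz": 0, "wx": 0, "wy": 0, "wz": 0, "jaw": -1},
    {"tx": 0.3, "ty": 0, "tz": 0, "wx": 0, "wy": 0, "wz": 0, "jaw": -1},
    {"tx": 0.2, "ty": 0, "tz": 0, "wx": 0, "wy": 0, "wz": 0, "jaw": -1},
    {"tx": 0, "ty": 0, "tz": 0, "wx": 0, "wy": 0, "wz": 0, "jaw": -1}
  ]
}}

```text
time: 6.0
tool_pos: [553.5, -64.7, 149.4]
tcp_rot: [-2.045, 1.57, -3.127]
contact_force: [0.1, -0.6, -3.3]
grip_width: 59.4
```

Emit:
{"op": "arm_command", "data": {
  "plan": [
    {"tx": 0.2, "ty": 0, "tz": 0, "wx": 0, "wy": 0, "wz": 0, "jaw": -1},
    {"tx": 0.2, "ty": 0, "tz": 0, "wx": 0, "wy": 0, "wz": 0, "jaw": -1},
    {"tx": 0, "ty": 0, "tz": 0, "wx": 0, "wy": 0, "wz": 0, "jaw": -1}
  ]
}}

```text
time: 6.3
tool_pos: [553.5, -64.7, 145.5]
tcp_rot: [-2.003, 1.571, -3.085]
contact_force: [1.1, -0.3, -2.4]
grip_width: 59.5
```

Emit:
{"op": "arm_command", "data": {
  "plan": [
    {"tx": 0.2, "ty": 0, "tz": 0, "wx": 0, "wy": 0, "wz": 0, "jaw": -1},
    {"tx": 0.1, "ty": 0, "tz": 0, "wx": 0, "wy": 0, "wz": 0, "jaw": -1},
    {"tx": 0, "ty": 0, "tz": 0, "wx": 0, "wy": 0, "wz": 0, "jaw": -1}
  ]
}}

```text
time: 6.6
tool_pos: [553.5, -64.7, 142.5]
tcp_rot: [-2.025, 1.57, -3.107]
contact_force: [-0.0, -0.0, -2.4]
grip_width: 59.9
```

Emit:
{"op": "arm_command", "data": {
  "plan": [
    {"tx": 0.2, "ty": 0, "tz": 0, "wx": 0, "wy": 0, "wz": 0, "jaw": -1},
    {"tx": 0.2, "ty": 0, "tz": 0, "wx": 0, "wy": 0, "wz": 0, "jaw": -1},
    {"tx": 0.1, "ty": 0, "tz": 0, "wx": 0, "wy": 0, "wz": 0, "jaw": -1},
    {"tx": 0, "ty": 0, "tz": 0, "wx": 0, "wy": 0, "wz": 0, "jaw": -1}
  ]
}}

```text
time: 7.0
tool_pos: [553.5, -64.7, 137.5]
tcp_rot: [-2.276, 1.571, 2.925]
contact_force: [-0.4, 0.1, -3.0]
grip_width: 59.5
```

Emit:
{"op": "arm_command", "data": {
  "plan": [
    {"tx": 0.1, "ty": 0, "tz": 0, "wx": 0, "wy": 0, "wz": 0, "jaw": -1},
    {"tx": 0.1, "ty": 0, "tz": 0, "wx": 0, "wy": 0, "wz": 0, "jaw": -1},
    {"tx": 0.1, "ty": 0, "tz": 0, "wx": 0, "wy": 0, "wz": 0, "jaw": -1},
    {"tx": 0, "ty": 0, "tz": 0, "wx": 0, "wy": 0, "wz": 0, "jaw": -1}
  ]
}}

```text
time: 7.4
tool_pos: [553.6, -64.7, 134.6]
tcp_rot: [-0.915, 1.571, -1.997]
contact_force: [0.4, 0.5, -2.2]
grip_width: 59.5
```

Emit:
{"op": "arm_command", "data": {
  "plan": [
    {"tx": 0.2, "ty": 0, "tz": 0, "wx": 0, "wy": 0, "wz": 0, "jaw": -1},
    {"tx": 0.2, "ty": 0, "tz": 0, "wx": 0, "wy": 0, "wz": 0, "jaw": -1},
    {"tx": 0.2, "ty": 0, "tz": 0, "wx": 0, "wy": 0, "wz": 0, "jaw": -1},
    {"tx": 0.2, "ty": 0, "tz": 0, "wx": 0, "wy": 0, "wz": 0, "jaw": -1},
    {"tx": 0, "ty": 0, "tz": 0, "wx": 0, "wy": 0, "wz": 0, "jaw": -1}
  ]
}}

```text
time: 7.9
tool_pos: [553.6, -64.7, 126.4]
tcp_rot: [-2.321, 1.571, 2.88]
contact_force: [0.6, -0.6, -2.0]
grip_width: 59.6
```

Emit:
{"op": "arm_command", "data": {
  "plan": [
    {"tx": 0.2, "ty": 0, "tz": 0, "wx": 0, "wy": 0, "wz": 0, "jaw": -1},
    {"tx": 0.2, "ty": 0, "tz": 0, "wx": 0, "wy": 0, "wz": 0, "jaw": -1},
    {"tx": 0.2, "ty": 0, "tz": 0, "wx": 0, "wy": 0, "wz": 0, "jaw": -1},
    {"tx": 0.2, "ty": 0, "tz": 0, "wx": 0, "wy": 0, "wz": 0, "jaw": -1},
    {"tx": 0, "ty": 0, "tz": 0, "wx": 0, "wy": 0, "wz": 0, "jaw": -1}
  ]
}}

```text
time: 8.4
tool_pos: [553.6, -64.7, 118.4]
tcp_rot: [-2.157, 1.571, 3.044]
contact_force: [1.0, -0.1, -2.8]
grip_width: 59.2
```

Emit:
{"op": "arm_command", "data": {
  "plan": [
    {"tx": 0.2, "ty": 0, "tz": 0, "wx": 0, "wy": 0, "wz": 0, "jaw": -1},
    {"tx": 0.2, "ty": 0, "tz": 0, "wx": 0, "wy": 0, "wz": 0, "jaw": -1},
    {"tx": 0.1, "ty": 0, "tz": 0, "wx": 0, "wy": 0, "wz": 0, "jaw": -1},
    {"tx": 0.1, "ty": 0, "tz": 0, "wx": 0, "wy": 0, "wz": 0, "jaw": -1},
    {"tx": 0, "ty": 0, "tz": 0, "wx": 0, "wy": 0, "wz": 0, "jaw": -1}
  ]
}}

```text
time: 8.9
tool_pos: [553.6, -64.7, 112.6]
tcp_rot: [-1.137, 1.571, -2.219]
contact_force: [0.2, 1.5, -2.2]
grip_width: 59.6
```

Emit:
{"op": "arm_command", "data": {
  "plan": [
    {"tx": 0.1, "ty": 0, "tz": 0, "wx": 0, "wy": 0, "wz": 0, "jaw": -1},
    {"tx": 0.1, "ty": 0, "tz": 0, "wx": 0, "wy": 0, "wz": 0, "jaw": -1},
    {"tx": 0.1, "ty": 0, "tz": 0, "wx": 0, "wy": 0, "wz": 0, "jaw": -1},
    {"tx": 0, "ty": 0, "tz": 0, "wx": 0, "wy": 0, "wz": 0, "jaw": -1}
  ]
}}

```text
time: 9.3
tool_pos: [553.6, -64.7, 109.9]
tcp_rot: [0.484, 1.571, -0.598]
contact_force: [1.4, 0.3, 0.3]
grip_width: 59.8
```

Emit:
{"op": "arm_command", "data": {
  "plan": [
    {"tx": 0, "ty": 0, "tz": 0, "wx": 0, "wy": 0, "wz": 0, "jaw": 1},
    {"tx": 0, "ty": 0, "tz": 0, "wx": 0, "wy": 0, "wz": 0, "jaw": 1},
    {"tx": 0, "ty": 0, "tz": 0, "wx": 0, "wy": 0, "wz": 0, "jaw": 1},
    {"tx": 0, "ty": 0, "tz": 0, "wx": 0, "wy": 0, "wz": 0, "jaw": 1},
    {"tx": -1, "ty": 0, "tz": 0, "wx": 0, "wy": 0, "wz": 0, "jaw": 1},
    {"tx": -3, "ty": 0, "tz": 0, "wx": 0, "wy": 0, "wz": 0, "jaw": 1},
    {"tx": -4, "ty": 0, "tz": 0, "wx": 0, "wy": 0, "wz": 0, "jaw": 1},
    {"tx": 0, "ty": 0, "tz": 0, "wx": 0, "wy": 0, "wz": 0, "jaw": 1}
  ]
}}

```text
time: 10.1
tool_pos: [556.4, -65.4, 195.8]
tcp_rot: [0.821, 1.56, -0.261]
contact_force: [0.1, -0.4, 0.1]
grip_width: 91.6
```

Run:
```python
from h import *
o=readout.get_obs();print(o['tool_pos'],o['grip_width'],o['contact_force'])
tgt(480,-259,60,.185+np.pi/2);tgt(480,-259,60,.185-np.pi/2)
```

```text
[556.4206232  -65.37872758 195.82044844] 91.62396225030993 [ 0.14372753 -0.40271546  0.0837421 ]
jawyaw now -1.0819 q6 0.828 q1 -0.254 shift cm [ 13.555 -15.949  13.403] rotvec [-2.8376  0.013   0.0088]
jawyaw now -1.0819 q6 0.828 q1 -0.254 shift cm [ 13.555 -15.949  13.403] rotvec [ 0.3039  0.0062 -0.0091]
```

Emit:
{"op": "arm_command", "data": {
  "plan": [
    {"tx": 0, "ty": -2.0, "tz": 1.7, "wx": 0, "wy": 0, "wz": 0, "jaw": 1},
    {"tx": 0, "ty": -3.2, "tz": 2.7, "wx": 0, "wy": 0, "wz": 0, "jaw": 1},
    {"tx": 0, "ty": -3.4, "tz": 2.8, "wx": 0, "wy": 0, "wz": 0, "jaw": 1},
    {"tx": 0, "ty": -3.4, "tz": 2.8, "wx": 0, "wy": 0, "wz": 0, "jaw": 1},
    {"tx": 0, "ty": -3.2, "tz": 2.7, "wx": 0, "wy": 0, "wz": 0, "jaw": 1},
    {"tx": 0, "ty": -0.75, "tz": 0.7, "wx": -0.12, "wy": 0, "wz": 0, "jaw": 1},
    {"tx": 0.5, "ty": 0, "tz": 0, "wx": -0.145, "wy": 0, "wz": 0, "jaw": 1},
    {"tx": 0.5, "ty": 0, "tz": 0, "wx": -0.145, "wy": 0, "wz": 0, "jaw": 1},
    {"tx": 0.5, "ty": 0, "tz": 0, "wx": -0.145, "wy": 0, "wz": 0, "jaw": 1},
    {"tx": 0.5, "ty": 0, "tz": 0, "wx": -0.145, "wy": 0, "wz": 0, "jaw": 1},
    {"tx": 0.5, "ty": 0, "tz": 0, "wx": -0.145, "wy": 0, "wz": 0, "jaw": 1},
    {"tx": 0.5, "ty": 0, "tz": 0, "wx": -0.145, "wy": 0, "wz": 0, "jaw": 1},
    {"tx": 0.5, "ty": 0, "tz": 0, "wx": -0.145, "wy": 0, "wz": 0, "jaw": 1},
    {"tx": 0.5, "ty": 0, "tz": 0, "wx": -0.145, "wy": 0, "wz": 0, "jaw": 1},
    {"tx": 0.5, "ty": 0, "tz": 0, "wx": -0.145, "wy": 0, "wz": 0, "jaw": 1},
    {"tx": 0.5, "ty": 0, "tz": 0, "wx": -0.145, "wy": 0, "wz": 0, "jaw": 1},
    {"tx": 0.5, "ty": 0, "tz": 0, "wx": -0.145, "wy": 0, "wz": 0, "jaw": 1},
    {"tx": 0.5, "ty": 0, "tz": 0, "wx": -0.145, "wy": 0, "wz": 0, "jaw": 1},
    {"tx": 0.5, "ty": 0, "tz": 0, "wx": -0.145, "wy": 0, "wz": 0, "jaw": 1},
    {"tx": 0.5, "ty": 0, "tz": 0, "wx": -0.145, "wy": 0, "wz": 0, "jaw": 1}
  ]
}}

```text
time: 12.1
tool_pos: [475.7, -257.9, 119.8]
tcp_rot: [-2.022, 1.57, -0.948]
contact_force: [-0.1, -1.1, -0.5]
grip_width: 91.6
```

Run:
```python
from h import *
o=readout.get_obs();print(o['tool_pos'],o['grip_width'],o['contact_force'])
tgt(480,-259,60,.185+np.pi/2)
t=imaging.capture('top');s=imaging.capture('side');cv2.imwrite('pics/s2.png',s);cv2.imwrite('pics/t2.png',t)
cv2.imwrite('pics/k.png',np.hstack([cv2.resize(i,None,fx=7,fy=7,interpolation=cv2.INTER_CUBIC) for i in (t[180:240,240:297],s[185:245,215:272])]))
```

```text
[ 475.70557471 -257.94533512  119.80381679] 91.62535273595711 [-0.11883373 -1.06760773 -0.46302422]
jawyaw now 1.074 q6 -1.712 q1 -0.638 shift cm [ 5.98  -0.426  0.113] rotvec [-6.818e-01 -2.000e-04  2.000e-04]
```

View pics/k.png

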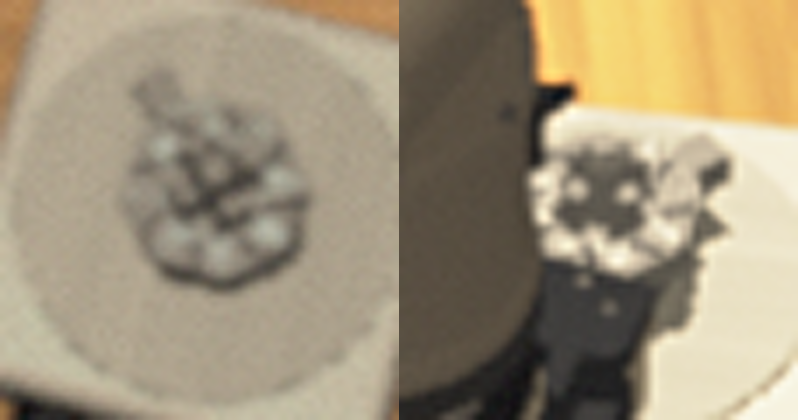

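View pics/s2.png

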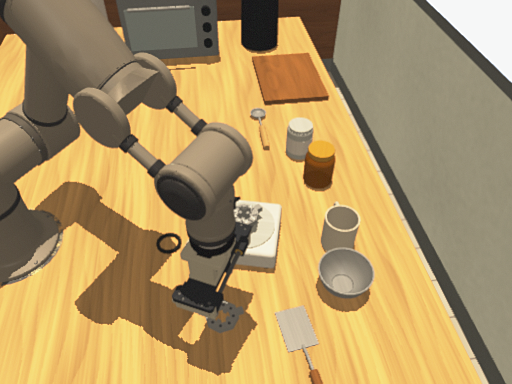

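The thick plate lies on the hub with its lug to the upper left, at about (262,192) in the top view. I'll check the pose with an overlay while moving on.

```bash
python3 -c "
from ov import *
ov('pics/t2.png','top',553.5,-64.7,.487,30,14,84,(248,182,44,46),9,'pics/l.png')"
```

```text
(no output)
```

View pics/l.png

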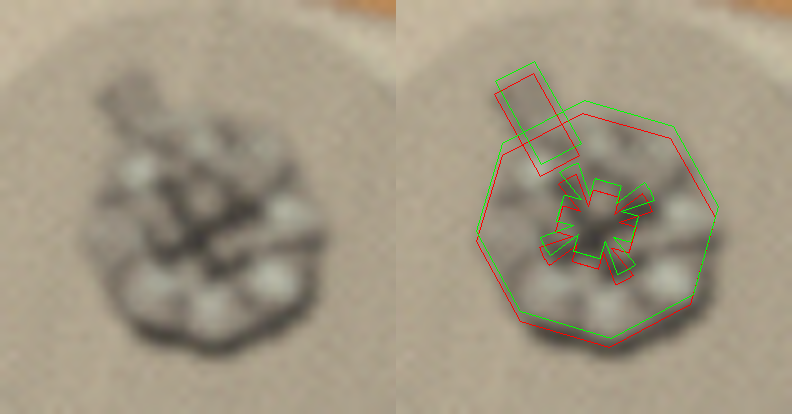

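Emit:
{"op": "arm_command", "data": {
  "plan": [
    {"tx": 1, "ty": -0.43, "tz": 0.11, "wx": 0, "wy": 0, "wz": 0, "jaw": 1},
    {"tx": 1, "ty": 0, "tz": 0, "wx": -0.1365, "wy": 0, "wz": 0, "jaw": 1},
    {"tx": 1, "ty": 0, "tz": 0, "wx": -0.1365, "wy": 0, "wz": 0, "jaw": 1},
    {"tx": 1, "ty": 0, "tz": 0, "wx": -0.1365, "wy": 0, "wz": 0, "jaw": 1},
    {"tx": 1, "ty": 0, "tz": 0, "wx": -0.1365, "wy": 0, "wz": 0, "jaw": 1},
    {"tx": 1, "ty": 0, "tz": 0, "wx": -0.1365, "wy": 0, "wz": 0, "jaw": 1},
    {"tx": 0, "ty": 0, "tz": 0, "wx": 0, "wy": 0, "wz": 0, "jaw": 1}
  ]
}}

```text
time: 12.9
tool_pos: [479.6, -258.6, 58.3]
tcp_rot: [0.773, 1.568, 2.522]
contact_force: [-0.2, 1.2, 0.2]
grip_width: 91.8
```

Run:
```python
from h import *
o=readout.get_obs();print(o['tool_pos'],o['grip_width'],o['contact_force'])
tgt(480,-259,24.5,.185+np.pi/2)
s=imaging.capture('side')
cv2.imwrite('pics/m.png',cv2.resize(s[270:350,180:270],None,fx=7,fy=7,interpolation=cv2.INTER_CUBIC))
```

```text
[ 479.55872932 -258.60248705   58.27818942] 91.79167392354579 [-0.20700546  1.17399261  0.15129755]
jawyaw now 1.7489 q6 -2.384 q1 -0.635 shift cm [ 3.378 -0.042 -0.053] rotvec [-0.0069  0.0017 -0.0016]
```

View pics/m.png

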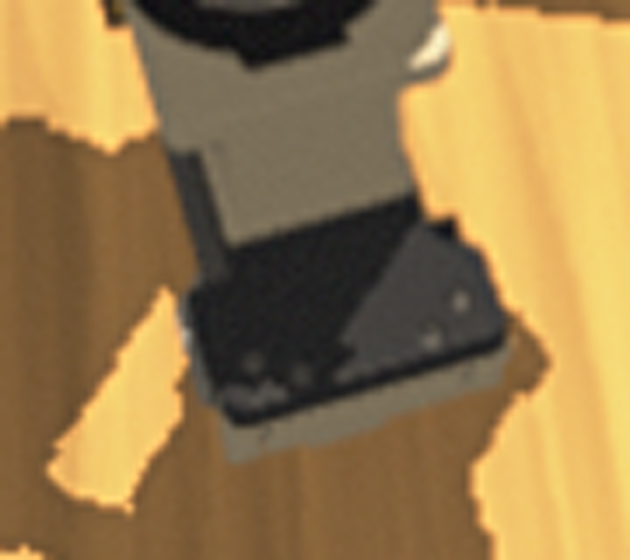

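Emit:
{"op": "arm_command", "data": {
  "plan": [
    {"tx": 1.5, "ty": -0.04, "tz": -0.05, "wx": -0.007, "wy": 0, "wz": 0, "jaw": 1},
    {"tx": 1.2, "ty": 0, "tz": 0, "wx": 0, "wy": 0, "wz": 0, "jaw": 1},
    {"tx": 0.5, "ty": 0, "tz": 0, "wx": 0, "wy": 0, "wz": 0, "jaw": 1},
    {"tx": 0.2, "ty": 0, "tz": 0, "wx": 0, "wy": 0, "wz": 0, "jaw": 1},
    {"tx": 0, "ty": 0, "tz": 0, "wx": 0, "wy": 0, "wz": 0, "jaw": 0.2},
    {"tx": 0, "ty": 0, "tz": 0, "wx": 0, "wy": 0, "wz": 0, "jaw": -1},
    {"tx": 0, "ty": 0, "tz": 0, "wx": 0, "wy": 0, "wz": 0, "jaw": -1},
    {"tx": 0, "ty": 0, "tz": 0, "wx": 0, "wy": 0, "wz": 0, "jaw": -1},
    {"tx": 0, "ty": 0, "tz": 0, "wx": 0, "wy": 0, "wz": 0, "jaw": -1}
  ]
}}

```text
time: 13.85
tool_pos: [480.6, -259.6, 26.1]
tcp_rot: [-2.448, 1.57, -0.691]
contact_force: [-0.5, -0.6, 3.0]
grip_width: 65.2
```

Run:
```python
from h import *
o=readout.get_obs();print(o['tool_pos'],o['grip_width'],o['contact_force'])
tgt(553.5,-64.7,180,-1.083)
```

```text
[ 480.64554856 -259.58140725   26.11556203] 65.23484246394388 [-0.51216887 -0.58128772  3.04774973]
jawyaw now 1.7573 q6 -2.393 q1 -0.635 shift cm [-15.393 -10.78   17.791] rotvec [2.8403e+00 5.0000e-04 9.0000e-04]
```

Emit:
{"op": "arm_command", "data": {
  "plan": [
    {"tx": -1.5, "ty": 0, "tz": 0, "wx": 0, "wy": 0, "wz": 0, "jaw": -1},
    {"tx": -3.5, "ty": 0, "tz": 0, "wx": 0, "wy": 0, "wz": 0, "jaw": -1},
    {"tx": -4, "ty": 0, "tz": 0, "wx": 0, "wy": 0, "wz": 0, "jaw": -1},
    {"tx": -4, "ty": 0, "tz": 0, "wx": 0, "wy": 0, "wz": 0, "jaw": -1},
    {"tx": -2.4, "ty": -0.78, "tz": 1.29, "wx": 0, "wy": 0, "wz": 0, "jaw": -1},
    {"tx": 0, "ty": -2, "tz": 3.3, "wx": 0, "wy": 0, "wz": 0, "jaw": -1},
    {"tx": 0, "ty": -2.3, "tz": 3.8, "wx": 0, "wy": 0, "wz": 0, "jaw": -1},
    {"tx": 0, "ty": -2.3, "tz": 3.8, "wx": 0, "wy": 0, "wz": 0, "jaw": -1},
    {"tx": 0, "ty": -2, "tz": 3.3, "wx": 0, "wy": 0, "wz": 0, "jaw": -1},
    {"tx": 0, "ty": -1.4, "tz": 2.3, "wx": 0, "wy": 0, "wz": 0, "jaw": -1},
    {"tx": 0, "ty": 0, "tz": 0, "wx": 0.142, "wy": 0, "wz": 0, "jaw": -1},
    {"tx": 0, "ty": 0, "tz": 0, "wx": 0.142, "wy": 0, "wz": 0, "jaw": -1},
    {"tx": 0, "ty": 0, "tz": 0, "wx": 0.142, "wy": 0, "wz": 0, "jaw": -1},
    {"tx": 0, "ty": 0, "tz": 0, "wx": 0.142, "wy": 0, "wz": 0, "jaw": -1},
    {"tx": 0, "ty": 0, "tz": 0, "wx": 0.142, "wy": 0, "wz": 0, "jaw": -1},
    {"tx": 0, "ty": 0, "tz": 0, "wx": 0.142, "wy": 0, "wz": 0, "jaw": -1},
    {"tx": 0, "ty": 0, "tz": 0, "wx": 0.142, "wy": 0, "wz": 0, "jaw": -1},
    {"tx": 0, "ty": 0, "tz": 0, "wx": 0.142, "wy": 0, "wz": 0, "jaw": -1},
    {"tx": 0, "ty": 0, "tz": 0, "wx": 0.142, "wy": 0, "wz": 0, "jaw": -1},
    {"tx": 0, "ty": 0, "tz": 0, "wx": 0.142, "wy": 0, "wz": 0, "jaw": -1}
  ]
}}

```text
time: 15.85
tool_pos: [553.0, -64.5, 179.2]
tcp_rot: [2.688, 1.57, 3.019]
contact_force: [0.0, -0.5, -2.8]
grip_width: 65.3
```

Emit:
{"op": "arm_command", "data": {
  "plan": [
    {"tx": 0, "ty": 0, "tz": 0, "wx": 0.142, "wy": 0, "wz": 0, "jaw": -1},
    {"tx": 0, "ty": 0, "tz": 0, "wx": 0.142, "wy": 0, "wz": 0, "jaw": -1},
    {"tx": 0, "ty": 0, "tz": 0, "wx": 0.142, "wy": 0, "wz": 0, "jaw": -1},
    {"tx": 0, "ty": 0, "tz": 0, "wx": 0.142, "wy": 0, "wz": 0, "jaw": -1},
    {"tx": 0, "ty": 0, "tz": 0, "wx": 0.142, "wy": 0, "wz": 0, "jaw": -1},
    {"tx": 0, "ty": 0, "tz": 0, "wx": 0.142, "wy": 0, "wz": 0, "jaw": -1},
    {"tx": 0, "ty": 0, "tz": 0, "wx": 0.142, "wy": 0, "wz": 0, "jaw": -1},
    {"tx": 0, "ty": 0, "tz": 0, "wx": 0.142, "wy": 0, "wz": 0, "jaw": -1},
    {"tx": 0, "ty": 0, "tz": 0, "wx": 0.142, "wy": 0, "wz": 0, "jaw": -1},
    {"tx": 0, "ty": 0, "tz": 0, "wx": 0.142, "wy": 0, "wz": 0, "jaw": -1},
    {"tx": 0, "ty": 0, "tz": 0, "wx": 0, "wy": 0, "wz": 0, "jaw": -1}
  ]
}}

```text
time: 16.95
tool_pos: [553.0, -64.5, 179.3]
tcp_rot: [-2.259, 1.57, 2.941]
contact_force: [0.2, 0.2, -2.7]
grip_width: 65.6
```

Run:
```python
from h import *
o=readout.get_obs();print(o['tool_pos'],o['grip_width'],o['contact_force'])
tgt(553.5,-64.7,180,-1.083)
s=imaging.capture('side');cv2.imwrite('pics/s3.png',s)
o=readout.get_obs();p=o['tool_pos']
from ov import ov
ov('pics/s3.png','side',p[0],p[1],.487+np.pi,33,9,p[2]-26.1,(220,175,50,60),8,'pics/n.png')
```

```text
[553.0373368  -64.53868413 179.30346106] 65.58455610147034 [ 0.2111743   0.20113875 -2.73095047]
jawyaw now -1.0838 q6 0.83 q1 -0.254 shift cm [-0.07   0.033  0.036] rotvec [-0.0008 -0.0006  0.0008]
```

View pics/n.png

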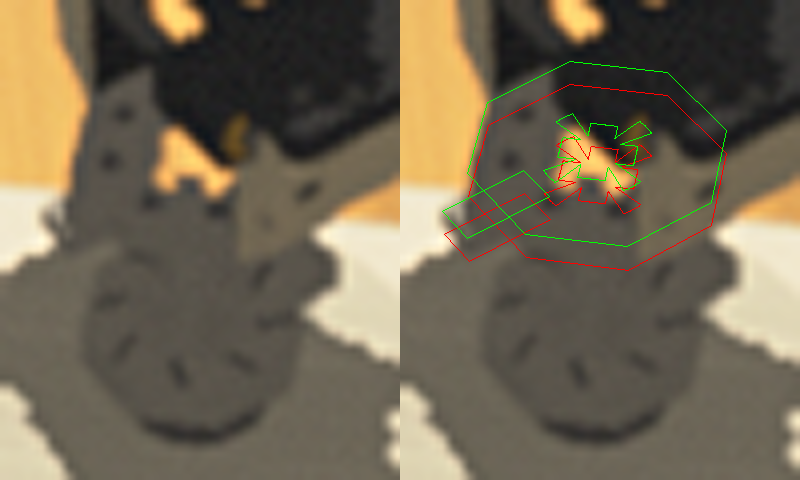

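Run:
```python
from ov import *
ov('pics/s3.png','side',553.04,-64.54,.487+np.pi,33,9,153.2,(222,180,30,30),13,'pics/o1.png')
ov('pics/s1.png','side',552.2,-64.8,.487,30,14,153.1,(222,180,30,30),13,'pics/o2.png')
cv2.imwrite('pics/o.png',cv2.resize(np.vstack([cv2.imread('pics/o1.png'),cv2.imread('pics/o2.png')]),(600,600)))
```

```text
(no output)
```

View pics/o.png

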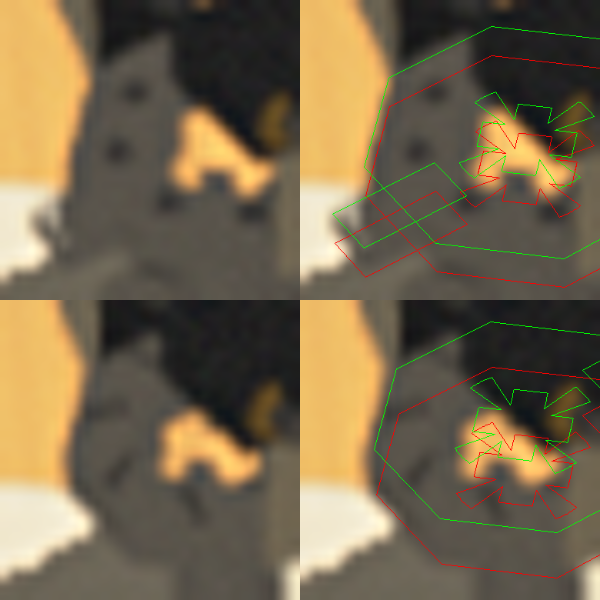

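Emit:
{"op": "arm_command", "data": {
  "plan": [
    {"tx": 0.8, "ty": -0.1, "tz": 0.03, "wx": 0, "wy": 0, "wz": 0, "jaw": -1},
    {"tx": 1.0, "ty": 0, "tz": 0, "wx": 0, "wy": 0, "wz": 0, "jaw": -1},
    {"tx": 0.7, "ty": 0, "tz": 0, "wx": 0, "wy": 0, "wz": 0, "jaw": -1},
    {"tx": 0.3, "ty": 0, "tz": 0, "wx": 0, "wy": 0, "wz": 0, "jaw": -1},
    {"tx": 0.2, "ty": 0, "tz": 0, "wx": 0, "wy": 0, "wz": 0, "jaw": -1},
    {"tx": 0.2, "ty": 0, "tz": 0, "wx": 0, "wy": 0, "wz": 0, "jaw": -1},
    {"tx": 0, "ty": 0, "tz": 0, "wx": 0, "wy": 0, "wz": 0, "jaw": -1}
  ]
}}

```text
time: 17.7
tool_pos: [552.7, -65.4, 147.6]
tcp_rot: [-0.851, 1.571, -1.933]
contact_force: [-0.6, 0.2, -3.5]
grip_width: 65.2
```

Emit:
{"op": "arm_command", "data": {
  "plan": [
    {"tx": 0.2, "ty": 0, "tz": 0, "wx": 0, "wy": 0, "wz": 0, "jaw": -1},
    {"tx": 0.2, "ty": 0, "tz": 0, "wx": 0, "wy": 0, "wz": 0, "jaw": -1},
    {"tx": 0, "ty": 0, "tz": 0, "wx": 0, "wy": 0, "wz": 0, "jaw": -1}
  ]
}}

```text
time: 18.0
tool_pos: [552.5, -65.4, 143.5]
tcp_rot: [-2.088, 1.57, 3.113]
contact_force: [-0.0, 0.2, -1.6]
grip_width: 65.4
```

Emit:
{"op": "arm_command", "data": {
  "plan": [
    {"tx": 0.2, "ty": 0, "tz": 0, "wx": 0, "wy": 0, "wz": 0, "jaw": -1},
    {"tx": 0.2, "ty": 0, "tz": 0, "wx": 0, "wy": 0, "wz": 0, "jaw": -1},
    {"tx": 0, "ty": 0, "tz": 0, "wx": 0, "wy": 0, "wz": 0, "jaw": -1}
  ]
}}

```text
time: 18.3
tool_pos: [552.5, -65.3, 139.4]
tcp_rot: [-2.162, 1.57, 3.039]
contact_force: [-0.1, -0.4, -1.8]
grip_width: 65.1
```

Emit:
{"op": "arm_command", "data": {
  "plan": [
    {"tx": 0.1, "ty": 0, "tz": 0, "wx": 0, "wy": 0, "wz": 0, "jaw": -1},
    {"tx": 0.1, "ty": 0, "tz": 0, "wx": 0, "wy": 0, "wz": 0, "jaw": -1},
    {"tx": 0, "ty": 0, "tz": 0, "wx": 0, "wy": 0, "wz": 0, "jaw": -1}
  ]
}}

```text
time: 18.6
tool_pos: [552.6, -65.3, 137.6]
tcp_rot: [-1.93, 1.571, -3.012]
contact_force: [-0.1, 0.1, -2.6]
grip_width: 65.2
```

Emit:
{"op": "arm_command", "data": {
  "plan": [
    {"tx": 0.1, "ty": 0, "tz": 0, "wx": 0, "wy": 0, "wz": 0, "jaw": -1},
    {"tx": 0.1, "ty": 0, "tz": 0, "wx": 0, "wy": 0, "wz": 0, "jaw": -1},
    {"tx": 0, "ty": 0, "tz": 0, "wx": 0, "wy": 0, "wz": 0, "jaw": -1}
  ]
}}

```text
time: 18.9
tool_pos: [552.6, -65.4, 135.5]
tcp_rot: [-1.892, 1.571, -2.974]
contact_force: [-0.5, 0.5, -2.0]
grip_width: 65.4
```

Emit:
{"op": "arm_command", "data": {
  "plan": [
    {"tx": 0.2, "ty": 0, "tz": 0, "wx": 0, "wy": 0, "wz": 0, "jaw": -1},
    {"tx": 0.2, "ty": 0, "tz": 0, "wx": 0, "wy": 0, "wz": 0, "jaw": -1},
    {"tx": 0.2, "ty": 0, "tz": 0, "wx": 0, "wy": 0, "wz": 0, "jaw": -1},
    {"tx": 0.2, "ty": 0, "tz": 0, "wx": 0, "wy": 0, "wz": 0, "jaw": -1},
    {"tx": 0.1, "ty": 0, "tz": 0, "wx": 0, "wy": 0, "wz": 0, "jaw": -1},
    {"tx": 0, "ty": 0, "tz": 0, "wx": 0, "wy": 0, "wz": 0, "jaw": -1}
  ]
}}

```text
time: 19.5
tool_pos: [552.6, -65.4, 126.5]
tcp_rot: [-2.094, 1.57, 3.106]
contact_force: [0.5, -0.5, -2.0]
grip_width: 65.3
```

Emit:
{"op": "arm_command", "data": {
  "plan": [
    {"tx": 0.1, "ty": 0, "tz": 0, "wx": 0, "wy": 0, "wz": 0, "jaw": -1},
    {"tx": 0.1, "ty": 0, "tz": 0, "wx": 0, "wy": 0, "wz": 0, "jaw": -1},
    {"tx": 0.1, "ty": 0, "tz": 0, "wx": 0, "wy": 0, "wz": 0, "jaw": -1},
    {"tx": 0, "ty": 0, "tz": 0, "wx": 0, "wy": 0, "wz": 0, "jaw": -1}
  ]
}}

```text
time: 19.9
tool_pos: [552.6, -65.4, 123.7]
tcp_rot: [-0.318, 1.571, -1.401]
contact_force: [-0.6, -0.9, -0.6]
grip_width: 65.6
```

Emit:
{"op": "arm_command", "data": {
  "plan": [
    {"tx": 0.1, "ty": 0, "tz": 0, "wx": 0, "wy": 0, "wz": 0, "jaw": -1},
    {"tx": 0, "ty": 0, "tz": 0, "wx": 0, "wy": 0, "wz": 0, "jaw": -1}
  ]
}}

```text
time: 20.1
tool_pos: [552.7, -65.4, 122.9]
tcp_rot: [0.457, 1.571, -0.626]
contact_force: [-1.2, 0.6, 0.9]
grip_width: 65.3
```

The contact height matches the expected seat (124 mm), so I release and withdraw.

Emit:
{"op": "arm_command", "data": {
  "plan": [
    {"tx": 0, "ty": 0, "tz": 0, "wx": 0, "wy": 0, "wz": 0, "jaw": 1},
    {"tx": 0, "ty": 0, "tz": 0, "wx": 0, "wy": 0, "wz": 0, "jaw": 1},
    {"tx": 0, "ty": 0, "tz": 0, "wx": 0, "wy": 0, "wz": 0, "jaw": 1},
    {"tx": 0, "ty": 0, "tz": 0, "wx": 0, "wy": 0, "wz": 0, "jaw": 1},
    {"tx": -1, "ty": 0, "tz": 0, "wx": 0, "wy": 0, "wz": 0, "jaw": 1},
    {"tx": -3, "ty": 0, "tz": 0, "wx": 0, "wy": 0, "wz": 0, "jaw": 1},
    {"tx": -4, "ty": 0, "tz": 0, "wx": 0, "wy": 0, "wz": 0, "jaw": 1},
    {"tx": -1, "ty": -2, "tz": 2, "wx": 0, "wy": 0, "wz": 0, "jaw": 1},
    {"tx": 0, "ty": -3.2, "tz": 2.7, "wx": 0, "wy": 0, "wz": 0, "jaw": 1},
    {"tx": 0, "ty": -3.4, "tz": 2.8, "wx": 0, "wy": 0, "wz": 0, "jaw": 1},
    {"tx": 0, "ty": -3.4, "tz": 2.8, "wx": 0, "wy": 0, "wz": 0, "jaw": 1},
    {"tx": 0, "ty": -3.2, "tz": 2.7, "wx": 0, "wy": 0, "wz": 0, "jaw": 1},
    {"tx": 0, "ty": -2, "tz": 3.7, "wx": 0, "wy": 0, "wz": 0, "jaw": 1},
    {"tx": 0, "ty": -2, "tz": 3.5, "wx": 0, "wy": 0, "wz": 0, "jaw": 1},
    {"tx": 0, "ty": 0, "tz": 0, "wx": 0, "wy": 0, "wz": 0, "jaw": 1},
    {"tx": 0, "ty": 0, "tz": 0, "wx": 0, "wy": 0, "wz": 0, "jaw": 1}
  ]
}}

```text
time: 21.7
tool_pos: [477.5, -334.4, 212.9]
tcp_rot: [2.574, 1.571, 1.489]
contact_force: [-0.1, 1.0, -0.2]
grip_width: 92.4
```

Run:
```python
from h import *
t=imaging.capture('top');s=imaging.capture('side');cv2.imwrite('pics/s4.png',s);cv2.imwrite('pics/t4.png',t)
cv2.imwrite('pics/p.png',np.hstack([cv2.resize(i,None,fx=7,fy=7,interpolation=cv2.INTER_CUBIC) for i in (t[180:240,240:297],s[185:245,215:272])]))
o=readout.get_obs();print(o['tool_pos'],o['contact_force'],o['grip_width'])
from ov import ov
ov('pics/t4.png','top',553.2,-65,.487+np.pi,33,9,97,(248,182,44,46),8,'pics/q1.png')
ov('pics/s4.png','side',553.2,-65,.487+np.pi,33,9,97,(222,190,44,46),8,'pics/q2.png')
cv2.imwrite('pics/q.png',cv2.resize(np.vstack([cv2.imread('pics/q1.png'),cv2.imread('pics/q2.png')]),(574,600)))
```

```text
[ 477.90066317 -332.84790253  213.01220958] [-0.61758904 -0.18544536 -0.47285883] 92.12653427840247
```

View pics/p.png

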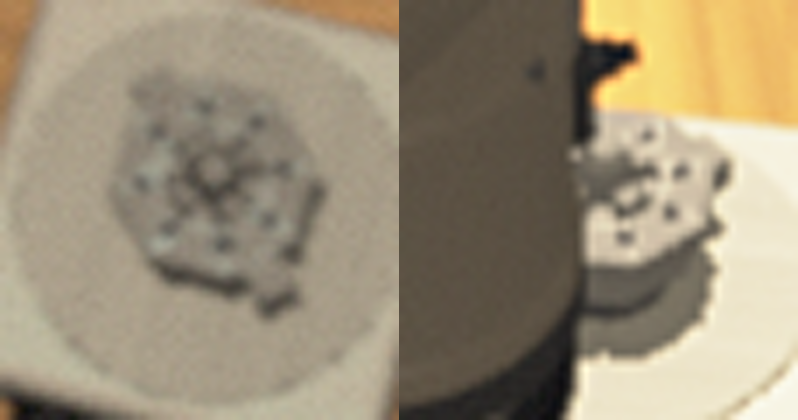

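View pics/q.png

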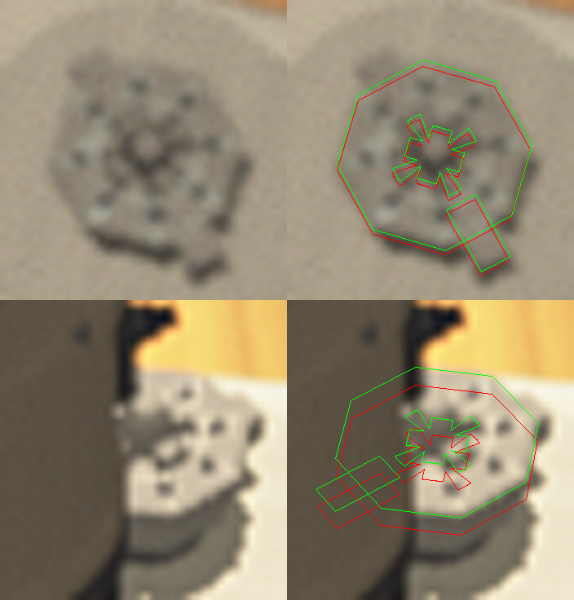

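View pics/t4.png

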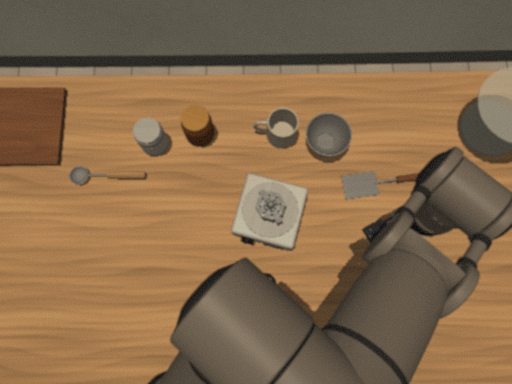

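Emit:
{"op": "arm_command", "data": {
  "plan": [
    {"tx": 0, "ty": -3.9, "tz": 0, "wx": 0, "wy": 0, "wz": 0, "jaw": 1},
    {"tx": 0, "ty": -3.9, "tz": 0, "wx": 0, "wy": 0, "wz": 0, "jaw": 1},
    {"tx": 0, "ty": -3.9, "tz": 0, "wx": 0, "wy": 0, "wz": 0, "jaw": 1},
    {"tx": 0, "ty": -3.9, "tz": 0, "wx": 0, "wy": 0, "wz": 0, "jaw": 1},
    {"tx": 0, "ty": -3.9, "tz": 0, "wx": 0, "wy": 0, "wz": 0, "jaw": 1},
    {"tx": 0, "ty": -3.9, "tz": 0, "wx": 0, "wy": 0, "wz": 0, "jaw": 1},
    {"tx": 0, "ty": -3.9, "tz": 0, "wx": 0, "wy": 0, "wz": 0, "jaw": 1},
    {"tx": 0, "ty": -3.9, "tz": 0, "wx": 0, "wy": 0, "wz": 0, "jaw": 1},
    {"tx": 0, "ty": -3.9, "tz": 0, "wx": 0, "wy": 0, "wz": 0, "jaw": 1},
    {"tx": 0, "ty": 0, "tz": 0, "wx": 0, "wy": 0, "wz": 0, "jaw": 1},
    {"tx": 0, "ty": 0, "tz": 0, "wx": 0, "wy": 0, "wz": 0, "jaw": 1}
  ]
}}

```text
time: 22.9
tool_pos: [168.3, -497.9, 213.0]
tcp_rot: [1.335, 1.57, 0.252]
contact_force: [1.0, -0.4, -0.7]
grip_width: 91.7
```

Run:
```python
from h import *
s=imaging.capture('side');cv2.imwrite('pics/s5.png',s)
from ov import ov
ov('pics/s5.png','side',553.2,-65,.487+np.pi,33,9,97,(218,185,48,50),8,'pics/r.png')
```

```text
(no output)
```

View pics/r.png

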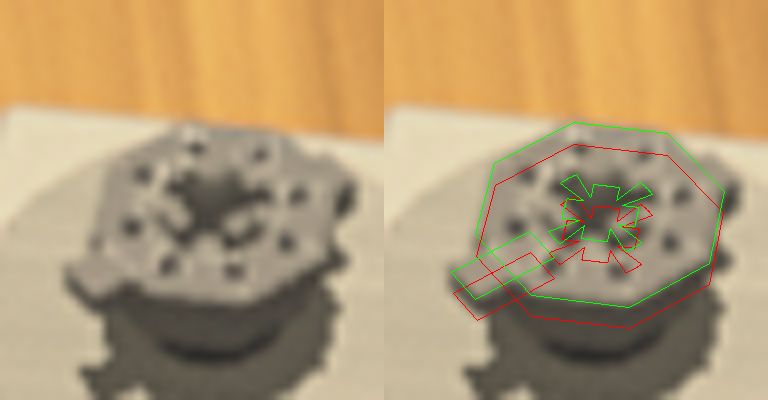

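View pics/s5.png

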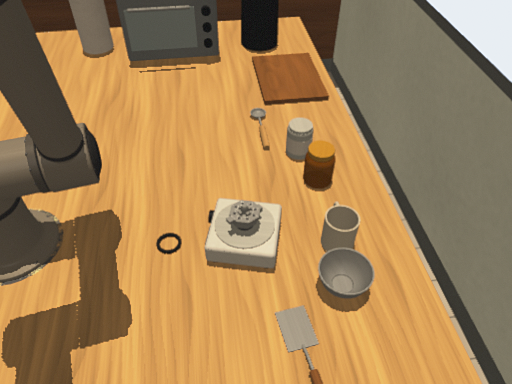

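The top face matches the outline expected at home height. The thin plate's lug (crop 95,280) and the thick plate's lug (345,190) are on opposite sides, and the bystanders haven't moved.

```bash
python3 -c "
from plant import bot; print(bot.close_job())"
```

```text
the job is handed in; nothing more can be done
None
```

Both plates are on the hub, released, with their lugs on opposite sides. I handed the job in at about 23 s; it reports no verdict.

- **Thick plate:** its teeth slid between the ribs at the angle I read from the top picture (lug at about 28°), so no searching turn was needed. It met the collar at the expected height, pressed down about 1 mm with about 3 N.
- **Thin plate:** I set it on half a turn round from the thick one. It sank freely and met the thick plate at the expected height, pressed down about 1 mm with about 3 N.
- **Last checks:** in the final side view the thin plate lies level, and its outline matches the home height to about 1 pixel (2 mm). The two lugs show on opposite sides. The bystanders visible in the last pictures look unmoved by eye, and the arm is clear of everything.
- **Disagreements:** my camera fits differed by 1–3 mm. The largest gap was the side camera's fit of the mill housing, about 9 mm off, which I dropped in favour of the hub itself. In the top view after release, the thick plate sat about 1.5 mm from its overlay. I put these down to camera calibration, since sideways forces stayed at about 1 N, within the sensor's noise.

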